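Prop the fittings bin open and pick the tee

TASK

Raise the lid of the steel fittings bin by its front edge until its side stay drops behind the upper tooth of the rail, and let the lid down gently so that it stands on the stay by itself with your hand off it. Then reach in under the propped lid, take out the tee and lay it in the slatted crate. The elbow stays in the bin, the lid stays propped on the upper tooth and is never let fall, and the tin and the pail stay where they are.

Things in the scene. Friction and masses are not known exactly. Their poses are not given: they have to be found in the camera images.
- bin: Grey sheet-steel bench bin, fixed, on four rubber feet, 240 deep (its x) x 340 wide (its y) x 125 mm high, walls 4 mm, inner floor 45 mm above the bench. Origin: centre of the underside, z up. Its -x side is the front; its +x rim carries the lid's hinge. A greased steel rail with two saw-teeth runs front to back outside its -y wall (ledge top z = 93, y = -171 to -193 mm).
- lid (a joint): Angle of the lid, rad: 0 closed (level), grows as the front edge rises, stop at 1.47. Steel sheet 344 mm wide, 6 mm thick, 0.5 to 1 kg, no handle; falls freely unless held or propped. The rail's setting differs each time: the lid rests at 0.50 to 0.62 on the lower tooth, 1.16 to 1.28 on the upper one, and must first be raised some 0.15 more so that the stay drops behind the tooth.
- lid_lip (a point): Centre of the lid's rolled front hem (round, 12 mm thick, along the bin's y), at mid-width, 270 mm from the hinge axis; closed, it is at x = -150, z = 130 mm in the bin's frame, 30 mm in front of the front wall. The sheet's underside is 3 mm below it. Below the overhang is free space down to the bench.
- bin_hinge (a point): Middle of the lid's hinge axis, at the bin's x = 120, y = 0, z = 127 mm; the axis runs along the bin's y.
- stay_foot (a point): Middle of the foot pin of the stay (pin 10 mm thick, along the bin's y). The stay is a dark flat steel bar, 140 mm from its pivot at the lid's -y edge (100 mm from the hinge axis) to this foot. It swings freely; as the lid rises the foot drags backward along the toothed rail by its own weight and drops behind each tooth it passes.
- notch_top (a point): Where the foot pin's middle sits when it stands behind the upper (rear) tooth, lid fully propped. The teeth are 12 mm high, ramped at the front and upright at the back.
- notch_low (a point): The same behind the lower (front) tooth, lid only half open; 98 mm in front of notch_top.
- tee_center (a point): The grey PVC tee lying flat in the bin: a straight run 100 mm long along its y, and one branch that points along its -x and ends 58 mm from this point. Sockets 42 mm in diameter (the branch's socket spans 26 to 58 mm from this point), tube between them 35 mm. This point is where the axes of run and branch cross, 21 mm above what it lies on. About 0.12 kg. z up.
- elbow_center (a point): The grey PVC elbow lying flat in the bin: two legs at a right angle along its -x and +y, each 54 mm long from this point, sockets 42 mm in diameter. This point is where their axes cross, 21 mm above what it lies on.
- crate: Low blue slatted plastic crate standing on the bench, fixed, open on top, 190 (its x) x 250 (its y) x 70 mm high, walls and floor 5 mm. Origin: centre of the underside.
- tin: Bystander: steel tin of pipe cement, 84 mm in diameter, 110 mm high, loose. Origin: centre of the underside.
- pail: Bystander: closed white plastic pail, 154 mm in diameter, 155 mm high, loose. Origin: centre of the underside.

How it is judged (in metres and radians):
On the way:
1. the lid stands on its stay behind the upper tooth with the hand off everything (value of joint lid between 1.1 and 1.36 rad and distance between stay_foot and notch_top below 0.008 m and contact force between each of the fingers, the arm and anything else below 0.1 N), for 0.3 s.
At the end, for the whole second after the job is handed in: The lid stands on its stay behind the upper tooth (lid at 1.10 to 1.36 rad, foot pin within 8 mm of its place), the tee lies still and level on the crate's floor (its middle inside the crate and lower than 45 mm), and the elbow is still inside the bin (value of joint lid between 1.1 and 1.36 rad and distance between stay_foot and notch_top below 0.008 m and x of tee_center in the frame of crate between -0.09 and 0.09 m and y of tee_center in the frame of crate between -0.12 and 0.12 m and z of tee_center in the frame of crate below 0.045 m and linear speed of tee below 0.02 m/s and x of elbow_center in the frame of bin between -0.12 and 0.12 m and y of elbow_center in the frame of bin between -0.17 and 0.17 m and z of elbow_center in the frame of bin below 0.09 m); the robot touches nothing.
It fails at once if the lid is let fall (it drops faster than 1.5 rad/s) (velocity of joint lid below -1.5 rad/s).
It fails at once if the tin or the pail is displaced by more than 30 mm or tipped (distance of any of tin, pail from where it was at the start of the episode above 0.03 m or angle between any of tin, pail's own z axis and vertical above 0.3 rad).
It also fails if it takes over 67 s, if anything falls off the work surface, if the arm or the gripper's body presses on something with over 40 N, if the wrist force passes 120 N, or if a joint passes its speed limit or range.

ROBOT

A 6-joint arm with a two-finger parallel gripper is mounted at the origin on the work surface. World frame = base frame: x ahead of the robot, y to its left, z up, the work surface at z = 0. Lengths are in m, angles in degrees, forces in N, time in s.
With the tool pointing down it reaches from about 0.25 to 0.725 m from the base axis. Payload 9.7 kg.
Tool frame: the origin (TCP) lies midway between the tips of the shut fingers; the grasp point (between the pads) lies 19 mm behind it; z points along the fingers, x is the direction in which the jaws open and shut, and the axes are right-handed (so a half turn about z gives the same grasp; the last joint's range is limited). The gripper opens to 85 mm and grips with 20 to 120 N. Pads are 22 mm wide; open, the fingers measure 114 mm over their backs; the gripper's body (76 mm by 85 mm) begins 54 mm behind the grasp point. The pads swing forward as they close: fully open they stand 13 mm farther back than shut.
Start: joints at [-64.515, 4.979, 10.078, 95.1, 0, 90], TCP at [0.237, -0.496, 0.231] pointing down, gripper open.
Joint ranges: [-179.16, 179.16], [-48.56, 103.87], [-65.8, 70.77], [-126.05, 130.52], [-82.76, 87.17], [-180, 180]. Speed limits (degrees/s): [127.2, 127.2, 147.25, 180, 180, 180].

INTERFACE

Orientations are given as [roll, pitch, yaw] about the fixed x, y, z axes, in that order (R = Rz(yaw) Ry(pitch) Rx(roll)).
In Python, from workcell import sensors, camera, get_calibration, bot, recognise, place_of gives the robot as it stands. The module is installed in compiled form; this text tells all that it offers.
- The arm moves only by the tool send_rows, never from a script. Its argument "plan" is a list of rows, each a list of 3 entries, a list of its own where there are three numbers: the shift along the tool's x, y, z normalised to -1 to 1, where 1 is 0.3 m, then the turn, a rotation vector about the tool's x, y, z normalised to -1 to 1, where 1 is pi rad, then the closure, from -1 (fully open) to 1 (shut). In form: [[[x, y, z], [rx, ry, rz], claw], ...]. A call has 1 to 10 rows; each row is the pose to reach, as a shift and turn from the pose commanded when the call began, along the tool's axes at that moment, turning the shorter way round; what a row does not reach only later rows make up. A row lasts 1/10 s, in which the tool goes at most 50 mm and 8.59 degrees, less where a joint would pass 70% of its speed; a pose out of reach is approached as far as the arm can. A call with a number of a shift or a turn outside -1 to 1 is refused whole. A call with a gripper value outside its range is refused whole. The fingers move at their own pace and stop on an object; "force" is the grip in N (left out, the last holds). Time passes only in rows, so rows that repeat a pose let the fingers close. It gives the time, the measured TCP pose, the force and the opening at its end, in the units of the state.
- sensors.get_obs(): the state, without advancing time (a new reading comes with each control period).
- camera(name): name is "scene" or "top" or "wrist"; returns the picture (400x640x3 uint8, blue, green, red); there is no depth.
- get_calibration(name): a dict with "fx", "fy", "cx", "cy" (pixels), "k1" (the pictures are not rectified: a ray, as slopes to the right and down, at radius r is drawn at 1 + k1 r^2 times it, then the intrinsics apply), "R" (3x3) and "t" (3): a world point X has camera coordinates R X + t. Camera axes: x right, y down, z forward; pixel columns grow to the right and rows downward; lengths in m; the calibration is good to about 2 mm. A picture is of the moment at which its call begins: read the wrist's pose just before it. get_calibration takes no time and is no camera call; for the wrist camera it gives the pose at the moment of the call.
- bot.job_done(): hands the job in, once; it reports no verdict.
Trained networks look in the newest picture that a camera, given by its name, has taken for a name from the list of things; names that differ only in an ending like _2 or _b are one class to them, and where a whole thing is asked for, a point or a joint stands for the part that bears it (a point fixed in the world has none). Each returns a list of dicts, best first, with "p" (0 to 1); they miss things now and then, are a little off and sometimes report something else, mostly with a low value. They report only what shows in the picture. A call takes as long as a camera call.
- recognise(label, camera): "point" ([column, row] in pixels, amid what is visible of it).
- place_of(label, camera): "point" ([column, row] in pixels: a listed point, or the origin of a listed thing).
The state is a dict: "time": time; "q": joint angles; "qd": joint speeds; "joint_efforts": joint torques, N m; "ee_pos": TCP position; "tcp_rot": TCP orientation; "wrist_force": force on the tool from outside, world axes, zero at the start; "torque": the same for the moment, N m; "opening": finger opening in m.
Only numpy, scipy, OpenCV 4.12 (cv2) and the standard library are available. Lean on these libraries where they do the work, as an engineer would, in place of code of your own. Each camera call takes 0.05 s, during which the arm holds its last target. There are 200 camera calls.

## Working session

There is one attempt and no reset: what is moved stays moved. The work goes in short steps, Python scripts to look and compute and a tool call to move; the robot and the scene stay as the last step left them, time stands still between calls to the robot, and variables do not carry over. Pictures are saved under pics/ and viewed, on a budget of 10 in all, crops included, one or two more only if the job needs it, and the job is handed in when it is done.

Besides the shell and the picture viewer there is one more tool, called after "Emit:" by a JSON object that holds its "method" and its "body", one argument or row to a line. send_rows: Moves the arm, as the interface text tells. Scaled input: -1 to 1 covers 0.3 m each way for a shift and pi rad each way for a turn. Its arguments: {"type":"object","properties":{"plan":{"type":"array"},"force":{"type":"number"}},"required":["plan"]}

```bash
mkdir -p pics; ls; python3 - <<'E'
from workcell import *
import cv2
o=sensors.get_obs(); print(o)
for n in ["scene","top"]:
    im=camera(n); cv2.imwrite(f"pics/{n}0.png",im)
    c=get_calibration(n); print(n,c)
    for l in ["bin","lid_lip","bin_hinge","stay_foot","notch_top","notch_low","tee_center","elbow_center","crate","tin","pail"]:
        r=place_of(l,n)[:2]; print(l,[(d["point"],round(d["p"],2)) for d in r])
E
```

```text
pics
{'time': 0.0, 'q': array([-6.45163237e+01,  5.01194367e+00,  1.00334385e+01,  9.50989055e+01,
       -8.86142064e-04,  9.00015266e+01]), 'qd': array([ 0.19402235, -0.01107998,  0.02770462, -0.03502686,  0.04619949,
        0.10711368]), 'joint_efforts': array([ 1.25582017e-03, -5.20383167e+01,  4.64807475e+01,  1.61452655e-02,
        1.11858000e-05,  2.44199285e-06]), 'ee_pos': array([ 0.23653687, -0.49628393,  0.23056588]), 'tcp_rot': array([ 1.79999112e+02,  7.74105481e-02, -6.45178503e+01]), 'wrist_force': array([ 0.2458816 , -0.20870269,  0.44599622]), 'torque': array([ 0.02714316, -0.00874186, -0.04765772]), 'opening': 0.08545461035003825}
scene {'fx': 481.9449436050439, 'fy': 481.9449436050439, 'cx': 319.30753762836, 'cy': 189.65789800068728, 'k1': 0.033905905472934025, 'R': array([[-0.02065003,  0.99978196,  0.00309887],
       [ 0.66814122,  0.01610577, -0.74386015],
       [-0.74374787, -0.01329025, -0.66832812]]), 't': array([-0.01580035, -0.31168258,  2.00629164])}
bin [([325.8, 206.7], 0.81)]
lid_lip [([279.8, 180.3], 0.8)]
bin_hinge [([366.2, 174.7], 0.66), ([442.0
[... 337 characters left out ...]
393595, 'cx': 312.2243604540017, 'cy': 196.53825844851198, 'k1': 0.028189013002829416, 'R': array([[ 0.03390451, -0.99942082, -0.00291791],
       [-0.97477476, -0.0324237 , -0.22082315],
       [ 0.22060064,  0.0103312 , -0.9753095 ]]), 't': array([0.0210727 , 0.63564243, 1.10831214])}
bin [([307.9, 231.8], 0.9)]
lid_lip [([369.8, 219.7], 0.86)]
bin_hinge [([258.1, 226.1], 0.67)]
stay_foot [([350.0, 154.7], 0.6)]
notch_top [([292.1, 154.4], 0.71), ([256.9, 227.8], 0.52)]
notch_low [([332.4, 155.0], 0.81), ([258.9, 226.6], 0.72)]
tee_center []
elbow_center [([295.3, 156.9], 0.23)]
crate [([466.2, 275.0], 0.7)]
tin [([433.4, 170.9], 0.64), ([332.0, 153.4], 0.37)]
pail [([175.9, 211.5], 0.93)]
```

```bash
cat > h.py <<'E'
from workcell import *
import cv2, numpy as np
from scipy.spatial.transform import Rotation as Ro
def ray(cal,px):
    d=np.array([(px[0]-cal["cx"])/cal["fx"],(px[1]-cal["cy"])/cal["fy"]]); u=d.copy()
    for _ in range(9): u=d/(1+cal["k1"]*(u@u))
    R=np.array(cal["R"]); v=R.T@np.r_[u,1]; return -R.T@np.array(cal["t"]), v/np.linalg.norm(v)
def atz(cal,px,z):
    o,v=ray(cal,px); return o+v*(z-o[2])/v[2]
def tri(obs):
    A=0;b=0
    for c,p in obs:
        o,v=ray(c,p); P=np.eye(3)-np.outer(v,v); A=A+P; b=b+P@o
    x=np.linalg.solve(A,b); return x
def proj(cal,X):
    c=np.array(cal["R"])@X+cal["t"]; u=c[:2]/c[2]; u=u*(1+cal["k1"]*(u@u))
    return u*[cal["fx"],cal["fy"]]+[cal["cx"],cal["cy"]]
def rows(targetpos, rpy):
    """shift/turn in tool units from measured pose"""
    o=sensors.get_obs(); R0=Ro.from_euler("xyz",o["tcp_rot"],degrees=True)
    s=R0.inv().apply(np.array(targetpos)-o["ee_pos"])/0.3
    t=(R0.inv()*Ro.from_euler("xyz",rpy,degrees=True)).as_rotvec()/np.pi
    return s.round(4),t.round(4)
E
python3 - <<'E'
from h import *
np.set_printoptions(precision=4,suppress=True)
s,t=get_calibration("scene"),get_calibration("top")
P=dict(bin=([325.8,206.7],[307.9,231.8],0),lip=([279.8,180.3],[369.8,219.7],.13),hinge=([366.2,174.7],[258.1,226.1],.127),foot=([293.9,225.5],[350,154.7],.1),ntop=([344.8,225.2],[292.1,154.4],.1),nlow=([306.3,227.9],[332.4,155],.1),crate=([206,187],[466.2,275],0),tin=([213.2,242.6],[433.4,170.9],0),pail=([439.9,219.5],[175.9,211.5],0))
for k,(a,b,z) in P.items(): print(k,tri([(s,a),(t,b)]),atz(s,a,z),atz(t,b,z))
a=cv2.imread("pics/scene0.png");b=cv2.imread("pics/top0.png")
print(camera_pos:=(-s["R"].T@s["t"],-t["R"].T@t["t"]))
cv2.imwrite("pics/both0.png",cv2.resize(np.vstack([a[90:350],b[90:390]]),None,fx=1,fy=1))
E
```

```text
bin [0.553  0.05   0.0031] [0.5498 0.0487 0.    ] [0.5534 0.0515 0.    ]
lip [ 0.5688 -0.0972  0.1291] [ 0.57   -0.0955  0.13  ] [ 0.5687 -0.0987  0.13  ]
hinge [0.5434 0.171  0.1355] [0.533  0.1746 0.127 ] [0.5446 0.1696 0.127 ]
foot [ 0.7389 -0.0463  0.1054] [ 0.734  -0.0428  0.1   ] [ 0.7408 -0.0506  0.1   ]
ntop [0.735  0.1005 0.1056] [0.7293 0.1044 0.1   ] [0.7367 0.0973 0.1   ]
nlow [ 0.7396 -0.0063  0.0967] [ 0.7427 -0.0066  0.1   ] [ 0.7385 -0.0057  0.1   ]
crate [ 0.4544 -0.3684 -0.0065] [ 0.4616 -0.3661  0.    ] [ 0.4539 -0.3661  0.    ]
tin [ 0.73   -0.2867  0.0151] [ 0.716  -0.2941  0.    ] [ 0.7341 -0.288   0.    ]
pail [ 0.5978  0.4142 -0.0033] [0.6002 0.4164 0.    ] [0.597 0.41  0.   ]
(array([1.7001, 0.0475, 1.1091]), array([0.3744, 0.0302, 1.2214]))
```

View pics/both0.png

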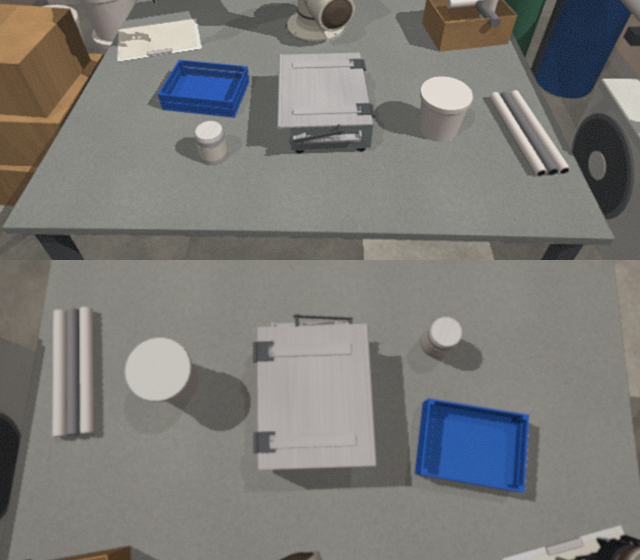

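Picture 1: the lid is closed in the middle of the table, with its hinge towards +y and its hem towards -y. The crate is at front right, the tin is by the stay side and the pail is behind the hinge. The bin's +x is about world +y. I'll refine the bin pose from the lid corners and work out a first pose with the tool level, pointing along the hem.

```bash
cat >> h.py <<'E'
def go(pos,z,x):
    """shift/turn (tool units) from measured pose to TCP pos with tool z dir, jaw x dir"""
    o=sensors.get_obs(); R0=Ro.from_euler("xyz",o["tcp_rot"],degrees=True)
    z=np.array(z,float);z/=np.linalg.norm(z); x=np.array(x,float);x-=x@z*z;x/=np.linalg.norm(x)
    R1=Ro.from_matrix(np.c_[x,np.cross(z,x),z])
    s=R0.inv().apply(np.array(pos)-o["ee_pos"])/0.3
    return s.round(3),((R0.inv()*R1).as_rotvec()/np.pi).round(3)
E
python3 - <<'E'
from h import *
np.set_printoptions(precision=4,suppress=True)
t=get_calibration("top")
for p in [(257,298),(374,295),(367,154),(256,156)]: print(atz(t,p,.132))
print("crate top corners")
for p in [(424,399-170),(529,414-170),(525,492-170),(416,475-170)]: print(atz(t,p,.07))
print(go((.30,-.30,.25),(1,0,0),(0,0,1)))
E
```

```text
[0.376  0.1613 0.132 ]
[ 0.392  -0.1091  0.132 ]
[ 0.7335 -0.0905  0.132 ]
[0.7192 0.1847 0.132 ]
crate top corners
[ 0.5602 -0.2424  0.07  ]
[ 0.5315 -0.5018  0.07  ]
[ 0.3433 -0.4784  0.07  ]
[ 0.3729 -0.219   0.07  ]
(array([-0.5  , -0.472, -0.062]), array([ 0.279,  0.442, -0.279]))
```

Emit:
{"method": "send_rows", "body": {
  "plan": [
    [[-0.5, -0.472, -0.062], [0.279, 0.442, -0.279], 0.5],
    [[-0.5, -0.472, -0.062], [0.279, 0.442, -0.279], 0.5],
    [[-0.5, -0.472, -0.062], [0.279, 0.442, -0.279], 0.5],
    [[-0.5, -0.472, -0.062], [0.279, 0.442, -0.279], 0.5],
    [[-0.5, -0.472, -0.062], [0.279, 0.442, -0.279], 0.5],
    [[-0.5, -0.472, -0.062], [0.279, 0.442, -0.279], 0.5],
    [[-0.5, -0.472, -0.062], [0.279, 0.442, -0.279], 0.5],
    [[-0.5, -0.472, -0.062], [0.279, 0.442, -0.279], 0.5],
    [[-0.5, -0.472, -0.062], [0.279, 0.442, -0.279], 0.5],
    [[-0.5, -0.472, -0.062], [0.279, 0.442, -0.279], 0.5]
  ]
}}

```text
time: 2.2
ee_pos: [0.2923, -0.3127, 0.2517]
tcp_rot: [-153.3, -63.0, -37.8]
wrist_force: [0.2, -0.1, -0.3]
opening: 0.0215
```

```bash
python3 - <<'E'
from h import *
np.set_printoptions(precision=3,suppress=True)
o=sensors.get_obs()
for k in ("time","q","ee_pos","tcp_rot","wrist_force"): print(k,o[k])
print(Ro.from_euler("xyz",o["tcp_rot"],degrees=True).as_matrix())
print(go((.30,-.30,.25),(1,0,0),(0,0,1)))
E
```

```text
time 2.2
q [-82.861 -48.534 -46.713  60.759  61.788  47.239]
ee_pos [ 0.292 -0.313  0.252]
tcp_rot [-153.275  -63.039  -37.795]
wrist_force [ 0.172 -0.111 -0.332]
[[ 0.358 -0.231  0.905]
 [-0.278 -0.951 -0.133]
 [ 0.891 -0.204 -0.405]]
(array([-0.008, -0.045,  0.02 ]), array([ 0.06 ,  0.127, -0.08 ]))
```

```bash
python3 - <<'E'
from h import *
np.set_printoptions(precision=3,suppress=True)
d=np.array([.713,.670,-.208]); F=np.array([.6435,-.0793,.126])
print(go(F-.1*d+[0,-.03,.08],d,(0,0,1)))
E
```

```text
(array([ 0.134, -0.631,  0.818]), array([ 0.28 ,  0.031, -0.155]))
```

Emit:
{"method": "send_rows", "body": {
  "plan": [
    [[0.134, -0.631, 0.818], [0.28, 0.031, -0.155], 0.5],
    [[0.134, -0.631, 0.818], [0.28, 0.031, -0.155], 0.5],
    [[0.134, -0.631, 0.818], [0.28, 0.031, -0.155], 0.5],
    [[0.134, -0.631, 0.818], [0.28, 0.031, -0.155], 0.5],
    [[0.134, -0.631, 0.818], [0.28, 0.031, -0.155], 0.5],
    [[0.134, -0.631, 0.818], [0.28, 0.031, -0.155], 0.5],
    [[0.134, -0.631, 0.818], [0.28, 0.031, -0.155], 0.5],
    [[0.134, -0.631, 0.818], [0.28, 0.031, -0.155], 0.5],
    [[0.134, -0.631, 0.818], [0.28, 0.031, -0.155], 0.3],
    [[0.134, -0.631, 0.818], [0.28, 0.031, -0.155], 0.3]
  ]
}}

```text
time: 3.2
ee_pos: [0.5732, -0.1764, 0.2247]
tcp_rot: [-177.5, -78.0, 40.6]
wrist_force: [-0.4, -0.2, 0.4]
opening: 0.0299
```

```bash
cat > st.py <<'E'
from h import *
np.set_printoptions(precision=3,suppress=True)
o=sensors.get_obs()
for k in ("time","q","ee_pos","wrist_force","opening"): print(k,o[k])
print(Ro.from_euler("xyz",o["tcp_rot"],degrees=True).as_matrix())
E
python3 - <<'E'
from st import *
d=np.array([.713,.670,-.208]); F=np.array([.6435,-.0793,.126])
print(go(F-.1*d+[0,-.03,.08],d,(0,0,1)),go(F-.08*d,d,(0,0,1)))
im=camera("scene");cv2.imwrite("pics/s1.png",cv2.resize(im[80:280,150:550],None,fx=2,fy=2))
E
```

```text
time 3.2
q [-44.785   0.033 -21.158  59.207  77.824  10.349]
ee_pos [ 0.573 -0.176  0.225]
wrist_force [-0.368 -0.201  0.425]
opening 0.029931949147989436
[[ 0.158  0.683  0.714]
 [ 0.135 -0.731  0.669]
 [ 0.978 -0.009 -0.208]]
(array([ 0.006, -0.003, -0.004]), array([ 0.   ,  0.   , -0.003])) (array([-0.241, -0.073,  0.185]), array([ 0.   ,  0.   , -0.003]))
```

View pics/s1.png

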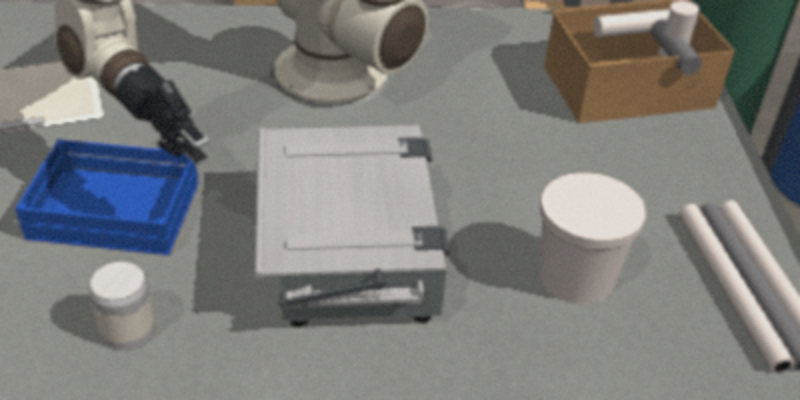

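Picture 2: the gripper is hovering at about (190,145) in the crop, level and pointing diagonally at the hem, and the crate and tin are clear. I'll lower it and slide the open jaws over the hem.

Emit:
{"method": "send_rows", "body": {
  "plan": [
    [[-0.241, -0.073, 0.185], [0, 0, 0], 0.05],
    [[-0.241, -0.073, 0.185], [0, 0, 0], 0.05],
    [[-0.241, -0.073, 0.185], [0, 0, 0], 0.05],
    [[-0.241, -0.073, 0.185], [0, 0, 0], 0.05],
    [[-0.241, -0.073, 0.25], [0, 0, 0], 0.05],
    [[-0.241, -0.073, 0.3], [0, 0, 0], 0.05],
    [[-0.241, -0.073, 0.35], [0, 0, 0], 0.05],
    [[-0.241, -0.073, 0.4], [0, 0, 0], 0.05],
    [[-0.241, -0.073, 0.45], [0, 0, 0], 0.05],
    [[-0.241, -0.073, 0.45], [0, 0, 0], 0.05]
  ]
}}

```text
time: 4.25
ee_pos: [0.6435, -0.0796, 0.1282]
tcp_rot: [-178.6, -78.1, 41.7]
wrist_force: [-1.0, -0.9, -0.4]
opening: 0.0406
```

```bash
python3 - <<'E'
from st import *
w=camera("wrist");s=camera("scene");
a=np.vstack([w, cv2.resize(s[120:245,200:400],(640,400),interpolation=cv2.INTER_CUBIC)])
cv2.imwrite("pics/w2.png",cv2.resize(a,None,fx=.75,fy=.75))
# fit kinematics
D=[([-64.5163,5.0119,10.0334,95.0989,0],[.23653687,-.49628,.23057]),([-82.861,-48.534,-46.713,60.759,61.788],[.292,-.313,.252]),([-44.785,.033,-21.158,59.207,77.824],[.573,-.176,.225]),(o["q"][:5],o["ee_pos"])]
for q,p in D:
    j=np.radians(q); u=np.array([np.cos(j[0]),np.sin(j[0])]); n=np.array([-u[1],u[0]])
    print("T",(np.array(p[:2])@n)/np.sin(j[4]) if abs(j[4])>.1 else np.array(p[:2])@n, "r",np.array(p[:2])@u,p[2])
E
```

```text
time 4.25
q [-31.563  -2.634 -42.126  -0.716  70.708  53.132]
ee_pos [ 0.643 -0.08   0.128]
wrist_force [-0.999 -0.898 -0.372]
opening 0.0405582377414197
[[ 0.154  0.683  0.714]
 [ 0.138 -0.73   0.669]
 [ 0.978 -0.005 -0.207]]
T -2.946634714816738e-06 r 0.5497667953420925 0.23057
T 0.2846531433903343 r 0.34686234785982084 0.252
T 0.28514659675499204 r 0.530672643049508 0.225
T 0.285 r 0.5899190626562004 0.1282350244804148
```

View pics/w2.png

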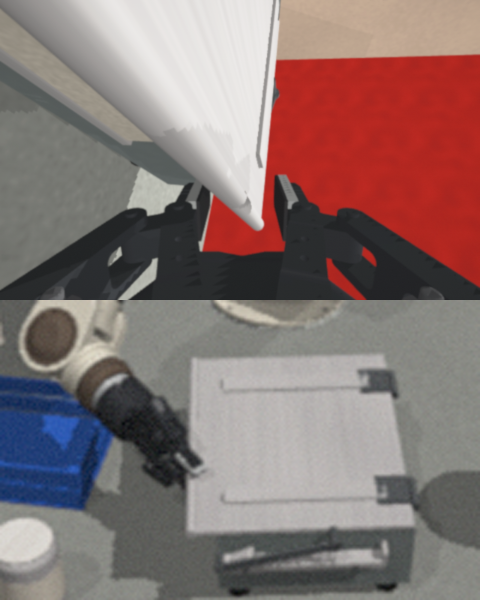

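```bash
python3 - <<'E'
from st import *
c=get_calibration("wrist"); R=Ro.from_euler("xyz",o["tcp_rot"],degrees=True).as_matrix(); T=o["ee_pos"]
b=np.array([.998,.056,0]); L=np.array([.566,-.0955,.130])
for s in (-.05,0,.065,.12,.172): print("hem",s,proj(c,L+s*b)*.75, R.T@(L+s*b-T))
for x in (-.02,0,.02): print("pad",x,proj(c,T+R@[x,0,-.022])*.75,proj(c,T+R@[x,0,-.003])*.75)
print(R.T@(-c["R"].T@c["t"]-T))
E
```

```text
time 4.35
q [-31.654  -2.632 -42.098  -0.536  70.759  52.997]
ee_pos [ 0.643 -0.08   0.128]
wrist_force [0.176 0.046 0.099]
opening 0.040496680542596156
[[ 0.155  0.683  0.714]
 [ 0.137 -0.73   0.669]
 [ 0.978 -0.006 -0.207]]
hem -0.05 [104.818  22.19 ] [-0.02  -0.074 -0.103]
hem 0 [206.119 155.504] [-0.012 -0.042 -0.066]
hem 0.065 [239.594 199.676] [-0.002  0.    -0.017]
hem 0.12 [251.708 215.676] [0.007 0.035 0.024]
hem 0.172 [258.482 224.625] [0.016 0.069 0.063]
pad -0.02 [206.081 203.926] [210.451 188.992]
pad 0 [242.392 203.945] [242.341 189.01 ]
pad 0.02 [278.716 203.989] [274.24  189.043]
[-0.    -0.065 -0.142]
```

The hem prediction agrees with the picture: corner predicted at (258,225), seen at (262,225). The hem is centred in the jaws. Now I'll compute the arc rows about the hinge.

```bash
cat > arc.py <<'E'
from st import *
import sys
def arc(angs, h=np.array([.551,.174,.127]), b=np.array([.9984,.056,0])):
    p=o["ee_pos"]; R0=Ro.from_euler("xyz",o["tcp_rot"],degrees=True)
    for a in angs:
        r=Ro.from_rotvec(-b*np.radians(a))
        s=R0.inv().apply(h+r.apply(p-h)-p)/.3; t=R0.inv().apply(-b*np.radians(a))/np.pi
        print(a,str([list(map(float,s.round(3))),list(map(float,t.round(4)))]))
arc([float(v) for v in sys.argv[1:]])
E
python3 arc.py 2 5 8.5 12 15.5 19 22.5 26 29.5 33
```

```text
time 4.35
q [-31.654  -2.632 -42.098  -0.536  70.759  52.997]
ee_pos [ 0.643 -0.08   0.128]
wrist_force [0.176 0.046 0.099]
opening 0.040496680542596156
[[ 0.155  0.683  0.714]
 [ 0.137 -0.73   0.669]
 [ 0.978 -0.006 -0.207]]
2.0 [[0.03, -0.001, -0.006], [-0.0018, -0.0071, -0.0083]]
5.0 [[0.074, -0.003, -0.013], [-0.0045, -0.0178, -0.0208]]
8.5 [[0.126, -0.008, -0.02], [-0.0077, -0.0303, -0.0354]]
12.0 [[0.178, -0.016, -0.025], [-0.0108, -0.0427, -0.05]]
15.5 [[0.23, -0.026, -0.027], [-0.014, -0.0552, -0.0646]]
19.0 [[0.281, -0.039, -0.028], [-0.0171, -0.0677, -0.0792]]
22.5 [[0.332, -0.053, -0.026], [-0.0203, -0.0801, -0.0938]]
26.0 [[0.381, -0.07, -0.022], [-0.0235, -0.0926, -0.1083]]
29.5 [[0.43, -0.09, -0.017], [-0.0266, -0.1051, -0.1229]]
33.0 [[0.478, -0.111, -0.009], [-0.0298, -0.1175, -0.1375]]
```

Emit:
{"method": "send_rows", "body": {
  "plan": [
    [[0.03, -0.001, -0.006], [-0.0018, -0.0071, -0.0083], 0.05],
    [[0.074, -0.003, -0.013], [-0.0045, -0.0178, -0.0208], 0.05],
    [[0.126, -0.008, -0.02], [-0.0077, -0.0303, -0.0354], 0.05],
    [[0.178, -0.016, -0.025], [-0.0108, -0.0427, -0.05], 0.05],
    [[0.23, -0.026, -0.027], [-0.014, -0.0552, -0.0646], 0.05],
    [[0.281, -0.039, -0.028], [-0.0171, -0.0677, -0.0792], 0.05],
    [[0.332, -0.053, -0.026], [-0.0203, -0.0801, -0.0938], 0.05],
    [[0.381, -0.07, -0.022], [-0.0235, -0.0926, -0.1083], 0.05],
    [[0.43, -0.09, -0.017], [-0.0266, -0.1051, -0.1229], 0.05],
    [[0.478, -0.111, -0.009], [-0.0298, -0.1175, -0.1375], 0.05]
  ]
}}

```text
time: 5.35
ee_pos: [0.6398, -0.0388, 0.2686]
tcp_rot: [141.4, -48.5, 78.8]
wrist_force: [-1.4, -1.2, -3.2]
opening: 0.0404
```

```bash
python3 arc.py 3 6 9 12 15 18 21 24 27 30; python3 - <<'E'
from st import *
c=get_calibration("scene");b=np.array([.9984,.056,0]);h=np.array([.551,.174,.127]);L=np.array([.566,-.0955,.130])
camera("scene");print(place_of("lid_lip","scene")[:2],place_of("stay_foot","scene")[:2])
for a in (25,28,31,34): print(a,proj(c,h+Ro.from_rotvec(-b*np.radians(a)).apply(L-h)))
E
```

```text
time 5.35
q [-21.182 -21.834 -29.24   37.902  43.177  26.429]
ee_pos [ 0.64  -0.039  0.269]
wrist_force [-1.431 -1.224 -3.228]
opening 0.04038945705163087
[[ 0.129  0.676  0.725]
 [ 0.65  -0.61   0.453]
 [ 0.749  0.413 -0.518]]
3.0 [[0.044, -0.001, -0.009], [-0.0028, -0.0107, -0.0125]]
6.0 [[0.089, -0.004, -0.016], [-0.0055, -0.0214, -0.025]]
9.0 [[0.134, -0.009, -0.022], [-0.0083, -0.032, -0.0375]]
12.0 [[0.178, -0.016, -0.026], [-0.011, -0.0427, -0.05]]
15.0 [[0.223, -0.024, -0.029], [-0.0138, -0.0534, -0.0625]]
18.0 [[0.267, -0.034, -0.03], [-0.0165, -0.0641, -0.075]]
21.0 [[0.31, -0.046, -0.029], [-0.0193, -0.0748, -0.0875]]
24.0 [[0.354, -0.06, -0.027], [-0.0221, -0.0854, -0.1]]
27.0 [[0.396, -0.075, -0.023], [-0.0248, -0.0961, -0.1124]]
30.0 [[0.438, -0.092, -0.018], [-0.0276, -0.1068, -0.1249]]
time 5.35
q [-21.182 -21.834 -29.24   37.902  43.177  26.429]
ee_pos [ 0.64  -0.039  0.269]
wrist_force [-1.431 -1.224 -3.228]
opening 0.04038945705163087
[[ 0.129  0.676  0.725]
 [ 0.65  -0.61   0.453]
 [ 0.749  0.413 -0.518]]
[{'point': [289.1, 142.5], 'p': 0.97}] []
25 [286.925 150.069]
28 [288.942 146.607]
31 [291.21  143.197]
34 [293.725 139.854]
```

Emit:
{"method": "send_rows", "body": {
  "plan": [
    [[0.044, -0.001, -0.009], [-0.0028, -0.0107, -0.0125], 0.05],
    [[0.089, -0.004, -0.016], [-0.0055, -0.0214, -0.025], 0.05],
    [[0.134, -0.009, -0.022], [-0.0083, -0.032, -0.0375], 0.05],
    [[0.178, -0.016, -0.026], [-0.011, -0.0427, -0.05], 0.05],
    [[0.223, -0.024, -0.029], [-0.0138, -0.0534, -0.0625], 0.05],
    [[0.267, -0.034, -0.03], [-0.0165, -0.0641, -0.075], 0.05],
    [[0.31, -0.046, -0.029], [-0.0193, -0.0748, -0.0875], 0.05],
    [[0.354, -0.06, -0.027], [-0.0221, -0.0854, -0.1], 0.05],
    [[0.396, -0.075, -0.023], [-0.0248, -0.0961, -0.1124], 0.05],
    [[0.438, -0.092, -0.018], [-0.0276, -0.1068, -0.1249], 0.05]
  ]
}}

```text
time: 6.5
ee_pos: [0.6347, 0.0612, 0.3566]
tcp_rot: [134.0, -19.2, 83.1]
wrist_force: [-0.6, -2.5, -0.1]
opening: 0.0407
```

```bash
python3 arc.py 2 4 6 8 10 12 14 16 18 20; cat > lid.py <<'E'
from h import *
np.set_printoptions(precision=4,suppress=True)
b=np.array([.9984,.056,0]);h=np.array([.551,.174,.127]);L=np.array([.566,-.0955,.130])
from scipy.optimize import minimize_scalar
for n in ("scene","top"):
    c=get_calibration(n); camera(n); r=place_of("lid_lip",n)
    if r:
        p=np.array(r[0]["point"]); f=lambda a: np.linalg.norm(proj(c,h+Ro.from_rotvec(-b*a).apply(L-h))-p)
        m=minimize_scalar(f,bounds=(0,1.5),method="bounded"); print(n,r[0]["p"],"lid",m.x,"res",m.fun)
    for k in ("stay_foot","notch_top","notch_low"):
        print(k,[(atz(c,d["point"],.1),round(d["p"],2)) for d in place_of(k,n)[:2]])
E
python3 lid.py
```

```text
time 6.5
q [  2.842 -27.494 -19.734  48.977   5.973  20.651]
ee_pos [0.635 0.061 0.357]
wrist_force [-0.626 -2.491 -0.062]
opening 0.0407098005643524
[[ 0.113  0.661  0.742]
 [ 0.937 -0.318  0.141]
 [ 0.329  0.68  -0.655]]
2.0 [[0.029, -0.001, -0.006], [-0.0018, -0.0071, -0.0083]]
4.0 [[0.059, -0.002, -0.011], [-0.0037, -0.0143, -0.0166]]
6.0 [[0.088, -0.004, -0.016], [-0.0055, -0.0214, -0.025]]
8.0 [[0.118, -0.007, -0.02], [-0.0073, -0.0285, -0.0333]]
10.0 [[0.148, -0.011, -0.023], [-0.0092, -0.0357, -0.0416]]
12.0 [[0.177, -0.016, -0.026], [-0.011, -0.0428, -0.0499]]
14.0 [[0.207, -0.021, -0.028], [-0.0128, -0.0499, -0.0582]]
16.0 [[0.236, -0.027, -0.029], [-0.0147, -0.0571, -0.0666]]
18.0 [[0.265, -0.034, -0.029], [-0.0165, -0.0642, -0.0749]]
20.0 [[0.294, -0.042, -0.029], [-0.0183, -0.0713, -0.0832]]
scene 0.61 lid 1.0735378004406368 res 1.5670158577772202
stay_foot [(array([0.7321, 0.0561, 0.1   ]), 0.74)]
notch_top [(array([0.7353, 0.0864, 0.1   ]), 0.72), (array([0.5112, 0.0826, 0.1   ]), 0.41)]
notch_low [(array([0.7389, 0.0019, 0.1   ]), 0.85)]
stay_foot []
notch_top []
notch_low [(array([ 0.7378, -0.0096,  0.1   ]), 0.44)]
```

Emit:
{"method": "send_rows", "body": {
  "plan": [
    [[0.029, -0.001, -0.006], [-0.0018, -0.0071, -0.0083], 0.05],
    [[0.059, -0.002, -0.011], [-0.0037, -0.0143, -0.0166], 0.05],
    [[0.088, -0.004, -0.016], [-0.0055, -0.0214, -0.025], 0.05],
    [[0.118, -0.007, -0.02], [-0.0073, -0.0285, -0.0333], 0.05],
    [[0.148, -0.011, -0.023], [-0.0092, -0.0357, -0.0416], 0.05],
    [[0.177, -0.016, -0.026], [-0.011, -0.0428, -0.0499], 0.05],
    [[0.207, -0.021, -0.028], [-0.0128, -0.0499, -0.0582], 0.05],
    [[0.236, -0.027, -0.029], [-0.0147, -0.0571, -0.0666], 0.05],
    [[0.265, -0.034, -0.029], [-0.0165, -0.0642, -0.0749], 0.05],
    [[0.294, -0.042, -0.029], [-0.0183, -0.0713, -0.0832], 0.05]
  ]
}}

```text
time: 8.0
ee_pos: [0.6298, 0.1478, 0.3838]
tcp_rot: [130.4, 0.4, 83.8]
wrist_force: [0.1, -0.4, -0.2]
opening: 0.0408
```

```bash
python3 arc.py -1.5 -3 -4.5 -6 -7.5 -9 -10.5 -12; python3 lid.py; python3 - <<'E'
from h import *
s=camera("scene");cv2.imwrite("pics/s3.png",cv2.resize(s[90:260,240:420],None,fx=3.5,fy=3.5,interpolation=cv2.INTER_CUBIC))
E
```

```text
time 8.0
q [ 22.618 -22.404 -12.92   53.798 -21.789  19.333]
ee_pos [0.63  0.148 0.384]
wrist_force [ 0.092 -0.402 -0.217]
opening 0.04084169721349188
[[ 0.108  0.646  0.756]
 [ 0.994 -0.064 -0.087]
 [-0.008  0.761 -0.649]]
-1.5 [[-0.022, -0.0, 0.005], [0.0014, 0.0053, 0.0062]]
-3.0 [[-0.044, -0.0, 0.01], [0.0027, 0.0107, 0.0125]]
-4.5 [[-0.066, -0.001, 0.016], [0.0041, 0.016, 0.0187]]
-6.0 [[-0.088, -0.003, 0.021], [0.0054, 0.0214, 0.025]]
-7.5 [[-0.109, -0.005, 0.028], [0.0068, 0.0267, 0.0312]]
-9.0 [[-0.131, -0.007, 0.034], [0.0082, 0.032, 0.0375]]
-10.5 [[-0.152, -0.01, 0.041], [0.0095, 0.0374, 0.0437]]
-12.0 [[-0.173, -0.013, 0.049], [0.0109, 0.0427, 0.05]]
scene 0.94 lid 1.3845596819997488 res 0.39328105688996784
stay_foot [(array([0.7246, 0.1152, 0.1   ]), 0.77)]
notch_top [(array([0.7291, 0.0951, 0.1   ]), 0.6)]
notch_low [(array([ 0.7368, -0.0077,  0.1   ]), 0.91), (array([0.7314, 0.0994, 0.1   ]), 0.57)]
top 0.68 lid 1.40404985400365 res 0.629574630263733
stay_foot [(array([0.7348, 0.1153, 0.1   ]), 0.63)]
notch_top [(array([0.7276, 0.0974, 0.1   ]), 0.83)]
notch_low [(array([ 0.7395, -0.0034,  0.1   ]), 0.63)]
```

View pics/s3.png

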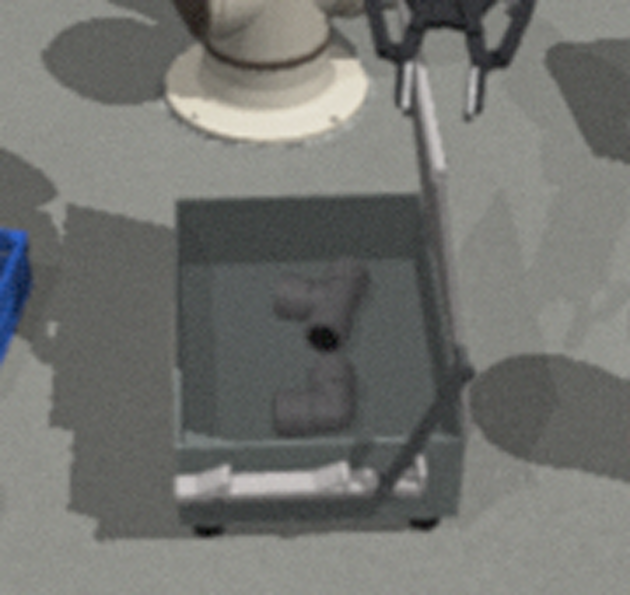

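Picture 3: the lid is up, and the foot pin at crop (380,487) is behind the upper tooth (335,475). The tee is at about (335,300) with its branch to the left, and the elbow is at (320,400). Now I'll let the lid down slowly.

Emit:
{"method": "send_rows", "body": {
  "plan": [
    [[-0.022, 0, 0.005], [0.0014, 0.0053, 0.0062], 0.05],
    [[-0.044, 0, 0.01], [0.0027, 0.0107, 0.0125], 0.05],
    [[-0.066, -0.001, 0.016], [0.0041, 0.016, 0.0187], 0.05],
    [[-0.088, -0.003, 0.021], [0.0054, 0.0214, 0.025], 0.05],
    [[-0.109, -0.005, 0.028], [0.0068, 0.0267, 0.0312], 0.05],
    [[-0.131, -0.007, 0.034], [0.0082, 0.032, 0.0375], 0.05],
    [[-0.142, -0.0085, 0.038], [0.0089, 0.0347, 0.0406], 0.05],
    [[-0.152, -0.01, 0.041], [0.0095, 0.0374, 0.0437], 0.05],
    [[-0.152, -0.01, 0.041], [0.0095, 0.0374, 0.0437], 0.05]
  ]
}}

```text
time: 9.45
ee_pos: [0.6324, 0.1008, 0.3741]
tcp_rot: [132.1, -10.0, 83.6]
wrist_force: [1.5, -0.6, -0.1]
opening: 0.0402
```

```bash
python3 arc.py -1 -2 -3 -4; python3 lid.py
```

```text
time 9.45
q [ 12.311 -26.092 -16.58   51.296  -7.325  19.836]
ee_pos [0.632 0.101 0.374]
wrist_force [ 1.507 -0.61  -0.109]
opening 0.04015190912557532
[[ 0.109  0.653  0.75 ]
 [ 0.979 -0.202  0.033]
 [ 0.173  0.73  -0.661]]
-1.0 [[-0.015, 0.0, 0.003], [0.0009, 0.0036, 0.0042]]
-2.0 [[-0.029, -0.0, 0.007], [0.0018, 0.0071, 0.0083]]
-3.0 [[-0.044, -0.001, 0.01], [0.0027, 0.0107, 0.0125]]
-4.0 [[-0.059, -0.001, 0.014], [0.0036, 0.0142, 0.0167]]
scene 0.61 lid 1.2335185557086732 res 0.42025428992643243
stay_foot [(array([0.7375, 0.0806, 0.1   ]), 0.75)]
notch_top [(array([0.7251, 0.0978, 0.1   ]), 0.83)]
notch_low []
top 0.29 lid 1.0455460881653273 res 30.71502866004943
stay_foot [(array([0.7349, 0.0964, 0.1   ]), 0.44)]
notch_top [(array([0.7295, 0.0906, 0.1   ]), 0.64)]
notch_low [(array([ 0.7362, -0.0004,  0.1   ]), 0.6)]
```

Emit:
{"method": "send_rows", "body": {
  "plan": [
    [[-0.015, 0, 0.003], [0.0009, 0.0036, 0.0042], 0.05],
    [[-0.029, 0, 0.007], [0.0018, 0.0071, 0.0083], 0.05],
    [[-0.029, 0, 0.007], [0.0018, 0.0071, 0.0083], 0.05]
  ]
}}

```text
time: 10.25
ee_pos: [0.633, 0.0918, 0.3709]
tcp_rot: [132.5, -12.0, 83.5]
wrist_force: [0.1, 0.1, -0.2]
opening: 0.0405
```

```bash
python3 lid.py; python3 - <<'E'
from st import *
s=camera("scene");w=camera("wrist")
a=np.hstack([cv2.resize(s[90:260,260:400],None,fx=2.8,fy=2.8,interpolation=cv2.INTER_CUBIC),cv2.resize(w,(640*3//4,476))[:,40:440]])
cv2.imwrite("pics/s4.png",a)
E
```

```text
stay_foot [(array([0.7321, 0.0902, 0.1   ]), 0.58)]
notch_top [(array([0.7308, 0.1072, 0.1   ]), 0.86)]
notch_low [(array([ 0.7416, -0.0104,  0.1   ]), 0.65)]
stay_foot [(array([0.7359, 0.0967, 0.1   ]), 0.64)]
notch_top [(array([0.731 , 0.1001, 0.1   ]), 0.87)]
notch_low [(array([ 0.7466, -0.0058,  0.1   ]), 0.57)]
time 10.75
q [ 10.375 -26.523 -17.236  50.803  -4.552  19.98 ]
ee_pos [0.633 0.093 0.371]
wrist_force [-0.233  0.63  -0.481]
opening 0.040611777569192264
[[ 0.109  0.654  0.749]
 [ 0.972 -0.227  0.056]
 [ 0.206  0.722 -0.661]]
```

View pics/s4.png

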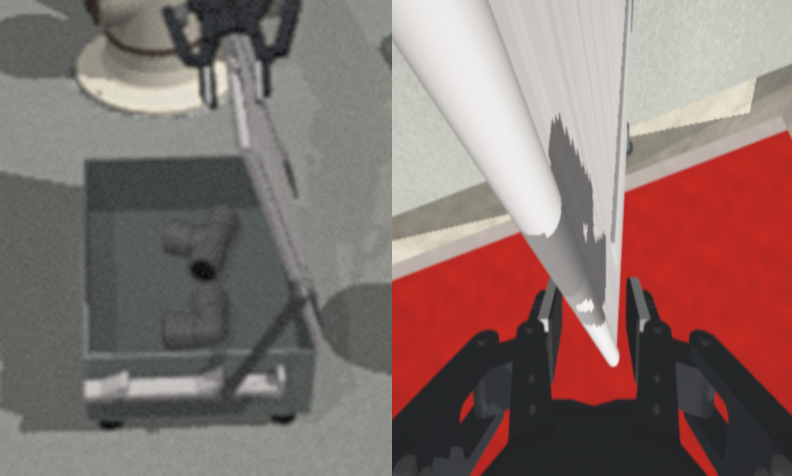

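Picture 4: the foot sits against the upper tooth, the lid is free between the fingers, and the wrist force is about 0. I'll open the jaws and back off along the lid plane.

Emit:
{"method": "send_rows", "body": {
  "plan": [
    [[0, 0, 0], [0, 0, 0], -0.3],
    [[0, 0, 0], [0, 0, 0], -0.3],
    [[0, 0, 0], [0, 0, 0], -0.3],
    [[-0.011, 0, -0.05], [0, 0, 0], -0.3],
    [[-0.022, 0, -0.1], [0, 0, 0], -0.3],
    [[-0.033, 0, -0.15], [0, 0, 0], -0.3],
    [[-0.055, 0, -0.25], [0, 0, 0], -0.3],
    [[-0.085, 0, -0.4], [0, 0, 0], -0.3],
    [[-0.085, 0, -0.4], [0, 0, 0], -0.3],
    [[-0.085, 0, -0.4], [0, 0, 0], -0.3]
  ]
}}

```text
time: 11.85
ee_pos: [0.5393, 0.0608, 0.4483]
tcp_rot: [132.2, -12.0, 83.6]
wrist_force: [0.5, 0.3, -0.8]
opening: 0.0555
```

```bash
python3 - <<'E'
from st import *
s,t=get_calibration("scene"),get_calibration("top")
for n,c in (("scene",s),("top",t)):
    camera(n)
    for k,z in (("tee_center",.066),("elbow_center",.066),("stay_foot",.1),("notch_top",.1)):
        print(n,k,[(d["point"],atz(c,d["point"],z),round(d["p"],2)) for d in place_of(k,n)[:2]])
E
python3 lid.py
```

```text
time 11.85
q [  7.831 -35.948 -13.615  63.493  -2.673  18.321]
ee_pos [0.539 0.061 0.448]
wrist_force [ 0.511  0.281 -0.824]
opening 0.055502865709427515
[[ 0.109  0.651  0.751]
 [ 0.972 -0.227  0.056]
 [ 0.208  0.724 -0.657]]
scene tee_center [([333.7, 174.3], array([0.461, 0.073, 0.066]), 0.61)]
scene elbow_center [([338.7, 208.1], array([0.624, 0.089, 0.066]), 0.83)]
scene stay_foot [([339.2, 225.8], array([0.732, 0.088, 0.1  ]), 0.52)]
scene notch_top [([342.3, 229.4], array([0.746, 0.097, 0.1  ]), 0.89)]
top tee_center []
top elbow_center [([297.2, 203.4], array([0.616, 0.08 , 0.066]), 0.68)]
top stay_foot [([292.0, 155.2], array([0.735, 0.097, 0.1  ]), 0.52)]
top notch_top [([292.9, 156.8], array([0.73 , 0.095, 0.1  ]), 0.53), ([177.1, 210.7], array([0.581, 0.376, 0.1  ]), 0.36)]
scene 0.73 lid 1.237525600822641 res 1.0556323396705611
stay_foot [(array([0.7271, 0.098 , 0.1   ]), 0.55)]
notch_top [(array([0.7322, 0.1003, 0.1   ]), 0.88)]
notch_low [(array([ 0.7394, -0.0018,  0.1   ]), 0.95), (array([0.6993, 0.3843, 0.1   ]), 0.49)]
top 0.7 lid 1.2373138052659154 res 0.06683689853243606
stay_foot [(array([0.7337, 0.091 , 0.1   ]), 0.47)]
notch_top [(array([0.7328, 0.0874, 0.1   ]), 0.75)]
notch_low [(array([ 0.7298, -0.0016,  0.1   ]), 0.54)]
```

```bash
python3 - <<'E'
from st import *
s=get_calibration("scene")
for p in ((340,166.6),(332.3,186.6),(320.9,175.7)): print(atz(s,p,.066))
d=(0,.3,-.95)
print(go((.45,-.08,.29),d,(1,0,0)), go((.45,-.08,.29),d,(-1,0,0)))
E
```

```text
time 12.85
q [  7.865 -35.75  -13.71   63.444  -2.683  18.326]
ee_pos [0.54  0.061 0.445]
wrist_force [-0.608  0.597  0.653]
opening 0.05541136029650359
[[ 0.109  0.654  0.749]
 [ 0.972 -0.227  0.056]
 [ 0.206  0.722 -0.661]]
[0.42  0.095 0.066]
[0.523 0.069 0.066]
[0.469 0.031 0.066]
(array([-0.597, -0.464,  0.09 ]), array([ 0.245, -0.177,  0.446])) (array([-0.597, -0.464,  0.09 ]), array([ 0.18 ,  0.249, -0.485]))
```

Emit:
{"method": "send_rows", "body": {
  "plan": [
    [[-0.3, -0.23, 0.04], [0.06, 0.08, -0.16], -0.3],
    [[-0.597, -0.464, 0.09], [0.18, 0.249, -0.485], -0.5],
    [[-0.597, -0.464, 0.09], [0.18, 0.249, -0.485], -0.5],
    [[-0.597, -0.464, 0.09], [0.18, 0.249, -0.485], -0.5],
    [[-0.597, -0.464, 0.09], [0.18, 0.249, -0.485], -0.5],
    [[-0.597, -0.464, 0.09], [0.18, 0.249, -0.485], -0.5],
    [[-0.597, -0.464, 0.09], [0.18, 0.249, -0.485], -0.5],
    [[-0.597, -0.464, 0.09], [0.18, 0.249, -0.485], -0.5],
    [[-0.597, -0.464, 0.09], [0.18, 0.249, -0.485], -0.5],
    [[-0.597, -0.464, 0.09], [0.18, 0.249, -0.485], -0.5]
  ]
}}

```text
time: 13.85
ee_pos: [0.4501, -0.0804, 0.2899]
tcp_rot: [154.4, 2.3, 156.3]
wrist_force: [0.3, -0.4, 0.1]
opening: 0.0639
```

Emit:
{"method": "send_rows", "body": {
  "plan": [
    [[0, 0, 0], [0, 0, 0], -0.5],
    [[0, 0, 0], [0, 0, 0], -0.5]
  ]
}}

```text
time: 14.05
ee_pos: [0.4504, -0.0798, 0.2897]
tcp_rot: [154.2, 2.3, 155.8]
wrist_force: [-0.1, 0.4, 0.1]
opening: 0.0643
```

```bash
python3 - <<'E'
from st import *
c=get_calibration("wrist");w=camera("wrist");cv2.imwrite("pics/w5.png",w)
for k in ("tee_center","elbow_center"):
    print(k,[(d["point"],atz(c,d["point"],.066),round(d["p"],2)) for d in place_of(k,"wrist")[:2]])
print(go((.45,-.08,.29),(0,.3,-.95),(-1,0,0)))
E
```

```text
time 14.05
q [-25.801 -10.539  -1.48   97.565  25.843 -91.827]
ee_pos [ 0.45 -0.08  0.29]
wrist_force [-0.117  0.437  0.089]
opening 0.06430338954233468
[[-0.912  0.353  0.211]
 [ 0.409  0.829  0.382]
 [-0.04   0.435 -0.9  ]]
tee_center [([362.2, 195.3], array([0.475, 0.082, 0.066]), 0.96)]
elbow_center [([263.8, 226.0], array([0.628, 0.084, 0.066]), 0.78)]
(array([-0.001, -0.   ,  0.001]), array([ 0.042,  0.062, -0.12 ]))
```

View pics/w5.png

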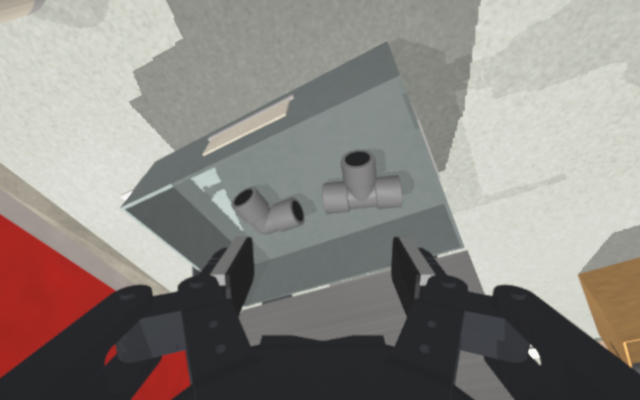

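```bash
python3 - <<'E'
from st import *
c=get_calibration("wrist")
for p in ((325,197),(400,191),(357,159),(362,193)): print(p,atz(c,p,.066))
print(proj(c,np.array([.475,.082,.066])))
b=np.array([.556,.051,0]); 
for q in ((-.116,.166),(-.116,-.166),(.116,.166)):
    a=np.radians(93.2); X=b+[q[0]*np.cos(a)-q[1]*np.sin(a),q[0]*np.sin(a)+q[1]*np.cos(a),.125]; print(q,X,proj(c,X))
E
```

```text
time 14.2
q [-25.84  -10.695  -1.545  97.587  25.825 -91.904]
ee_pos [ 0.45 -0.08  0.29]
wrist_force [ 0.236  0.471 -0.889]
opening 0.06406666220429313
[[-0.912  0.352  0.212]
 [ 0.408  0.829  0.381]
 [-0.042  0.434 -0.9  ]]
(325, 197) [0.522 0.066 0.066]
(400, 191) [0.427 0.093 0.066]
(357, 159) [0.461 0.025 0.066]
(362, 193) [0.474 0.078 0.066]
[362.163 195.512]
(-0.116, 0.166) [ 0.397 -0.074  0.125] [392.319  83.537]
(-0.116, -0.166) [ 0.728 -0.056  0.125] [119.388 207.612]
(0.116, 0.166) [0.384 0.158 0.125] [455.078 248.533]
```

```bash
python3 - <<'E'
from st import *
d=np.array([.078,.29,-.954])
print(go(np.array((.466,.046,.048))-.13*d,d,(-.966,.26,0)))
E
```

```text
time 14.2
q [-25.84  -10.695  -1.545  97.587  25.825 -91.904]
ee_pos [ 0.45 -0.08  0.29]
wrist_force [ 0.236  0.471 -0.889]
opening 0.06406666220429313
[[-0.912  0.352  0.212]
 [ 0.408  0.829  0.381]
 [-0.042  0.434 -0.9  ]]
(array([0.117, 0.08 , 0.471]), array([ 0.045,  0.031, -0.042]))
```

Emit:
{"method": "send_rows", "body": {
  "plan": [
    [[0.117, 0.08, 0.471], [0.045, 0.031, -0.042], -0.35],
    [[0.117, 0.08, 0.471], [0.045, 0.031, -0.042], -0.35],
    [[0.117, 0.08, 0.471], [0.045, 0.031, -0.042], -0.35],
    [[0.117, 0.08, 0.471], [0.045, 0.031, -0.042], -0.35],
    [[0.117, 0.08, 0.471], [0.045, 0.031, -0.042], -0.35],
    [[0.117, 0.08, 0.471], [0.045, 0.031, -0.042], -0.35]
  ]
}}

```text
time: 14.8
ee_pos: [0.4566, 0.0075, 0.1738]
tcp_rot: [162.5, 0.1, 165.0]
wrist_force: [0.6, 0.3, 0.0]
opening: 0.0575
```

```bash
python3 - <<'E'
from st import *
c=get_calibration("wrist");w=camera("wrist");cv2.imwrite("pics/w6.png",w)
for k in ("tee_center",):
    print(k,[(d["point"],atz(c,d["point"],.066),round(d["p"],2)) for d in place_of(k,"wrist")[:2]])
d=np.array([.078,.29,-.954])
print(go(np.array((.466,.046,.048)),d,(-.966,.26,0)))
R=Ro.from_euler("xyz",o["tcp_rot"],degrees=True).as_matrix()
print(proj(c,np.array((.464,.041,.066))),[proj(c,o["ee_pos"]+R@[x,0,.11]) for x in (-.03,.03)])
E
```

```text
time 14.8
q [ -9.793 -11.509 -13.479  86.277  17.371 -84.564]
ee_pos [0.457 0.008 0.174]
wrist_force [0.61  0.336 0.031]
opening 0.05745557968625815
[[-0.966  0.246  0.08 ]
 [ 0.258  0.922  0.289]
 [-0.002  0.3   -0.954]]
tee_center [([322.3, 230.6], array([0.477, 0.08 , 0.066]), 0.6)]
(array([0.005, 0.001, 0.44 ]), array([-0.   ,  0.001,  0.001]))
[325.321 191.811] [array([286.276, 192.376]), array([360.188, 192.372])]
```

View pics/w6.png

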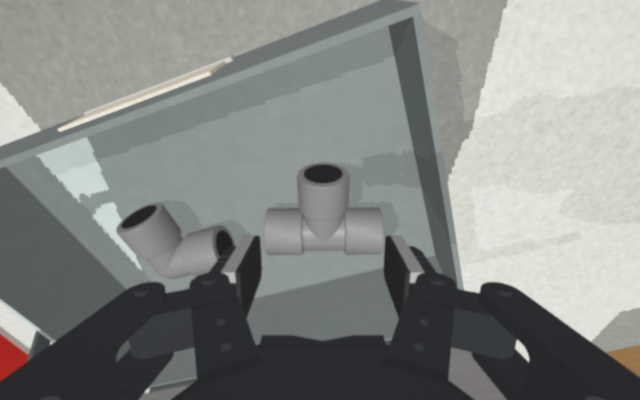

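Picture 6: the branch at (323,195) is upright and centred between the jaws at 286 to 360. The elbow at (180,240) is clear. I'll descend and grip.

Emit:
{"method": "send_rows", "body": {
  "plan": [
    [[0.005, 0, 0.1], [0, 0, 0], -0.35],
    [[0.005, 0, 0.2], [0, 0, 0], -0.35],
    [[0.005, 0, 0.3], [0, 0, 0], -0.35],
    [[0.005, 0, 0.36], [0, 0, 0], -0.35],
    [[0.005, 0, 0.4], [0, 0, 0], -0.35],
    [[0.005, 0, 0.43], [0, 0, 0], -0.35],
    [[0.005, 0, 0.435], [0, 0, 0], -0.35],
    [[0.005, 0, 0.435], [0, 0, 0], -0.35]
  ]
}}

```text
time: 15.7
ee_pos: [0.465, 0.0462, 0.048]
tcp_rot: [162.6, -0.0, 165.1]
wrist_force: [0.0, -0.7, -0.6]
opening: 0.0579
```

Emit:
{"method": "send_rows", "body": {
  "plan": [
    [[0, 0, 0], [0, 0, 0], 0.5],
    [[0, 0, 0], [0, 0, 0], 0.5],
    [[0, 0, 0], [0, 0, 0], 0.5],
    [[0, 0, 0], [0, 0, 0], 0.5],
    [[0, 0, 0], [0, 0, 0], 0.5],
    [[0, 0, 0], [0, 0, 0], 0.5]
  ],
  "force": 50
}}

```text
time: 16.3
ee_pos: [0.4652, 0.0462, 0.0485]
tcp_rot: [162.6, 0.0, 165.1]
wrist_force: [-2.3, -2.8, 6.5]
opening: 0.0406
```

Emit:
{"method": "send_rows", "body": {
  "plan": [
    [[0, 0, -0.05], [0, 0, 0], 0.5],
    [[0, 0, -0.12], [0, 0, 0], 0.5],
    [[0, 0, -0.2], [0, 0, 0], 0.5],
    [[0, 0, -0.3], [0, 0, 0], 0.5],
    [[0, 0, -0.4], [0, 0, 0], 0.5],
    [[0, 0, -0.5], [0, 0, 0], 0.5],
    [[0, 0, -0.6], [0, 0, 0], 0.5],
    [[0, 0, -0.65], [0, 0, 0], 0.5],
    [[0, 0, -0.65], [0, 0, 0], 0.5]
  ]
}}

```text
time: 17.2
ee_pos: [0.4504, -0.0107, 0.2355]
tcp_rot: [162.6, 0.1, 165.0]
wrist_force: [0.9, 0.3, -1.3]
opening: 0.0407
```

```bash
python3 - <<'E'
from st import *
c=get_calibration("wrist");w=camera("wrist");s=camera("scene")
a=np.hstack([cv2.resize(w,(480,300)),cv2.resize(s[70:270,200:413],(320,300))]);cv2.imwrite("pics/w7.png",a)
E
```

```text
time 17.2
q [-12.269 -10.8    -6.04   93.784  17.405 -87.189]
ee_pos [ 0.45  -0.011  0.235]
wrist_force [ 0.909  0.333 -1.344]
opening 0.04070342835104976
[[-0.966  0.245  0.079]
 [ 0.258  0.922  0.289]
 [-0.002  0.3   -0.954]]
```

View pics/w7.png

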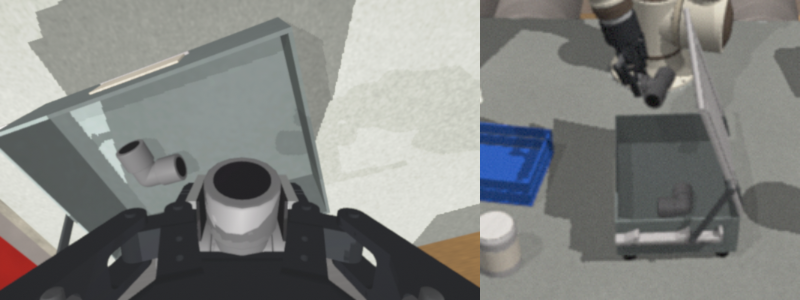

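Picture 7: the tee is held by its branch with the run drooping a little. The elbow is still in the bin and the lid is still propped. I'll carry it over the crate, leaning the tool more to level the tee.

```bash
python3 - <<'E'
from st import *
d=np.array([.13,.483,-.866])
print(go(np.array((.443,-.382,.16)),d,(-.966,.26,0)))
E
```

```text
time 17.3
q [-12.21  -10.75   -6.294  93.682  17.403 -87.161]
ee_pos [ 0.45  -0.01   0.233]
wrist_force [ 0.227  0.308 -1.599]
opening 0.04079176348259837
[[-0.966  0.246  0.076]
 [ 0.257  0.922  0.29 ]
 [ 0.001  0.299 -0.954]]
(array([-0.298, -1.221, -0.129]), array([-0.07 , -0.001,  0.001]))
```

Emit:
{"method": "send_rows", "body": {
  "plan": [
    [[-0.04, -0.15, -0.016], [-0.01, 0, 0], 0.5],
    [[-0.08, -0.3, -0.032], [-0.03, 0, 0], 0.5],
    [[-0.11, -0.44, -0.047], [-0.05, 0, 0], 0.5],
    [[-0.15, -0.59, -0.062], [-0.07, 0, 0], 0.5],
    [[-0.18, -0.73, -0.077], [-0.07, 0, 0], 0.5],
    [[-0.21, -0.85, -0.09], [-0.07, 0, 0], 0.5],
    [[-0.24, -0.97, -0.103], [-0.07, 0, 0], 0.5],
    [[-0.24, -0.97, -0.103], [-0.07, 0, 0], 0.5]
  ]
}}

```text
time: 18.1
ee_pos: [0.4446, -0.3086, 0.1713]
tcp_rot: [149.9, -0.3, 164.9]
wrist_force: [0.4, 0.6, -1.0]
opening: 0.0413
```

```bash
python3 - <<'E'
from st import *
d=np.array([.13,.483,-.866])
print(go(np.array((.443,-.382,.12)),d,(-.966,.26,0)))
E
```

```text
time 18.1
q [ -47.564   17.94    13.478  103.12    24.884 -126.329]
ee_pos [ 0.445 -0.309  0.171]
wrist_force [ 0.402  0.555 -0.999]
opening 0.04126806836161451
[[-0.966  0.227  0.126]
 [ 0.26   0.834  0.486]
 [ 0.006  0.502 -0.865]]
(array([-0.059, -0.291,  0.028]), array([ 0.001, -0.002, -0.001]))
```

Emit:
{"method": "send_rows", "body": {
  "plan": [
    [[-0.03, -0.15, 0.0], [0, 0, 0], 0.5],
    [[-0.059, -0.291, 0.028], [0, 0, 0], 0.5],
    [[-0.059, -0.291, 0.028], [0, 0, 0], 0.5],
    [[-0.059, -0.291, 0.028], [0, 0, 0], 0.5]
  ]
}}

```text
time: 18.5
ee_pos: [0.4438, -0.3785, 0.1228]
tcp_rot: [149.8, -0.2, 165.1]
wrist_force: [0.2, -0.4, -1.1]
opening: 0.0406
```

```bash
python3 - <<'E'
from st import *
d=np.array([.13,.483,-.866])
for z in (.06,.035,.025,.018): print(z,go(np.array((.443,-.382,z)),d,(-.966,.26,0)))
c=get_calibration("wrist");w=camera("wrist");s=camera("scene")
a=np.hstack([cv2.resize(w,(480,300)),cv2.resize(s[110:260,130:290],(320,300))]);cv2.imwrite("pics/w8.png",a)
E
```

```text
time 18.5
q [ -51.735   26.487   19.127  102.01    23.591 -130.828]
ee_pos [ 0.444 -0.378  0.123]
wrist_force [ 0.174 -0.352 -1.104]
opening 0.040642361771618035
[[-0.966  0.225  0.126]
 [ 0.258  0.835  0.486]
 [ 0.004  0.503 -0.865]]
0.06 (array([-0.001, -0.116,  0.175]), array([ 0.001, -0.002,  0.   ]))
0.035 (array([-0.002, -0.157,  0.247]), array([ 0.001, -0.002,  0.   ]))
0.025 (array([-0.002, -0.174,  0.276]), array([ 0.001, -0.002,  0.   ]))
0.018 (array([-0.002, -0.186,  0.296]), array([ 0.001, -0.002,  0.   ]))
```

View pics/w8.png

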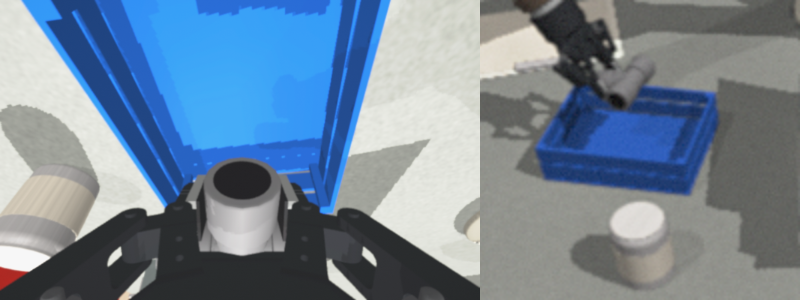

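```bash
python3 - <<'E'
from st import *
c=get_calibration("wrist")
for p in ((.5602,-.2424),(.5315,-.5018),(.3433,-.4784),(.3729,-.219)): print(p,proj(c,np.array([*p,.07]))*.75)
camera("wrist");print([(d,atz(c,d["point"],0)) for d in place_of("crate","wrist")])
E
```

```text
time 18.6
q [ -51.674   26.286   19.186  102.042   23.595 -130.836]
ee_pos [ 0.444 -0.378  0.125]
wrist_force [-0.173  0.164 -0.446]
opening 0.04088231281482221
[[-0.967  0.222  0.128]
 [ 0.256  0.837  0.484]
 [ 0.001  0.501 -0.866]]
(0.5602, -0.2424) [181.808 225.571]
(0.5315, -0.5018) [ 16.393 -12.366]
(0.3433, -0.4784) [408.553 -81.029]
(0.3729, -0.219) [333.946 215.434]
[({'point': [318.6, 128.5], 'p': 0.93}, array([ 0.451, -0.366,  0.   ]))]
```

The crate corners project where I see them, and the crate centre measures (0.451, -0.366). I'll lower the tee until it touches.

Emit:
{"method": "send_rows", "body": {
  "plan": [
    [[0, -0.06, 0.09], [0, 0, 0], 0.5],
    [[0, -0.116, 0.175], [0, 0, 0], 0.5],
    [[0, -0.14, 0.21], [0, 0, 0], 0.5],
    [[0, -0.157, 0.247], [0, 0, 0], 0.5],
    [[0, -0.157, 0.247], [0, 0, 0], 0.5]
  ],
  "force": 30
}}

```text
time: 19.2
ee_pos: [0.443, -0.3822, 0.0365]
tcp_rot: [149.9, -0.1, 165.1]
wrist_force: [0.0, 0.4, -1.3]
opening: 0.0409
```

Emit:
{"method": "send_rows", "body": {
  "plan": [
    [[0, -0.008, 0.015], [0, 0, 0], 0.5],
    [[0, -0.017, 0.029], [0, 0, 0], 0.5],
    [[0, -0.017, 0.029], [0, 0, 0], 0.5]
  ],
  "force": 20
}}

```text
time: 19.5
ee_pos: [0.4431, -0.383, 0.0268]
tcp_rot: [150.0, -0.1, 165.1]
wrist_force: [-0.3, -1.0, -0.3]
opening: 0.0404
```

Force is starting to unload, so I'll go a little lower.

Emit:
{"method": "send_rows", "body": {
  "plan": [
    [[0, -0.007, 0.012], [0, 0, 0], 0.5],
    [[0, -0.014, 0.023], [0, 0, 0], 0.5],
    [[0, -0.014, 0.023], [0, 0, 0], 0.5]
  ],
  "force": 20
}}

```text
time: 19.8
ee_pos: [0.4428, -0.3829, 0.0181]
tcp_rot: [149.9, -0.1, 165.1]
wrist_force: [-0.4, -0.5, -1.2]
opening: 0.0406
```

Emit:
{"method": "send_rows", "body": {
  "plan": [
    [[0, -0.003, 0.006], [0, 0, 0], 0.5],
    [[0, -0.007, 0.011], [0, 0, 0], 0.5],
    [[0, -0.007, 0.011], [0, 0, 0], 0.5]
  ]
}}

```text
time: 20.1
ee_pos: [0.4429, -0.3832, 0.0146]
tcp_rot: [150.0, -0.1, 165.1]
wrist_force: [-0.2, -0.1, -0.7]
opening: 0.0409
```

Emit:
{"method": "send_rows", "body": {
  "plan": [
    [[0, 0, 0], [0, 0, 0], 0.0],
    [[0, 0, 0], [0, 0, 0], -0.1],
    [[0, 0, 0], [0, 0, 0], -0.2],
    [[0, 0, 0], [0, 0, 0], -0.35],
    [[0, 0, 0], [0, 0, 0], -0.4],
    [[0, 0, 0], [0, 0, 0], -0.4]
  ]
}}

```text
time: 20.7
ee_pos: [0.443, -0.3833, 0.0149]
tcp_rot: [150.0, -0.1, 165.1]
wrist_force: [-1.0, 0.0, 1.2]
opening: 0.0598
```

Emit:
{"method": "send_rows", "body": {
  "plan": [
    [[0, 0, -0.05], [0, 0, 0], -0.4],
    [[0, 0, -0.12], [0, 0, 0], -0.4],
    [[0, 0, -0.25], [0, 0, 0], -0.4],
    [[0, 0, -0.4], [0, 0, 0], -0.4],
    [[0, 0, -0.5], [0, 0, 0], -0.4],
    [[0, 0, -0.5], [0, 0, 0], -0.4],
    [[0, 0, -0.5], [0, 0, 0], -0.4]
  ]
}}

```text
time: 21.4
ee_pos: [0.4238, -0.4564, 0.1447]
tcp_rot: [150.0, -0.0, 165.1]
wrist_force: [-0.4, 1.4, -0.7]
opening: 0.0597
```

```bash
python3 - <<'E'
from st import *
c=get_calibration("wrist");w=camera("wrist");s=camera("scene")
print([(d["p"],atz(c,d["point"],.026)) for d in place_of("tee_center","wrist")[:1]],[(d["p"],atz(get_calibration("scene"),d["point"],.066)) for d in place_of("elbow_center","scene")[:1]])
a=np.hstack([cv2.resize(w,(400,300)),cv2.resize(s[90:270,150:390],(400,300))]);cv2.imwrite("pics/w9.png",a)
E
python3 lid.py
```

```text
time 21.4
q [ -56.902   35.098   33.583  109.61    21.804 -136.073]
ee_pos [ 0.424 -0.456  0.145]
wrist_force [-0.391  1.385 -0.74 ]
opening 0.05966768038061409
[[-0.966  0.223  0.128]
 [ 0.258  0.837  0.483]
 [ 0.     0.5   -0.866]]
[(0.56, array([ 0.45 , -0.351,  0.026]))] []
scene 0.95 lid 1.2140989886336264 res 0.38578857772387143
stay_foot [(array([0.7302, 0.0853, 0.1   ]), 0.48)]
notch_top [(array([0.7328, 0.0928, 0.1   ]), 0.71)]
notch_low [(array([ 0.749 , -0.0069,  0.1   ]), 0.95)]
top 0.79 lid 1.2212862542001637 res 0.6562834367609014
stay_foot [(array([0.7381, 0.0966, 0.1   ]), 0.63)]
notch_top [(array([0.7306, 0.0955, 0.1   ]), 0.63)]
notch_low [(array([ 0.7409, -0.0059,  0.1   ]), 0.59), (array([ 0.441 , -0.3263,  0.1   ]), 0.52)]
```

View pics/w9.png

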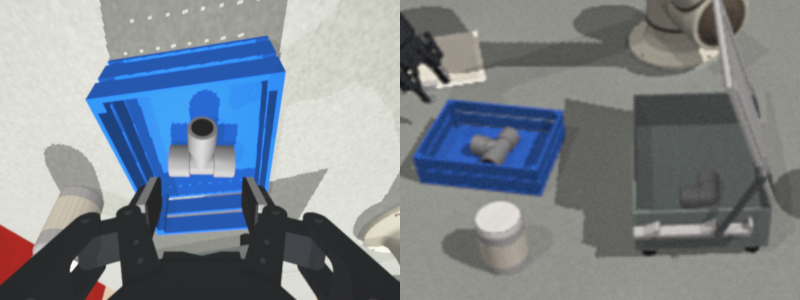

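```bash
python3 - <<'E'
from st import *
c=get_calibration("wrist");s=get_calibration("scene")
C=np.array([.452,-.345,.026])
w=camera("wrist");sc=camera("scene")
r=np.array([.966,-.26,0]);b0=np.array([-.26,-.966,0])
for n,c,im in (("w",c,w),("s",s,sc)):
  big=cv2.resize(im,None,fx=3,fy=3,interpolation=cv2.INTER_CUBIC)
  for k,col in ((0,(0,0,255)),(35,(0,255,255))):
    bb=b0*np.cos(np.radians(k))+np.array([0,0,np.sin(np.radians(k))]); up=np.cross(bb,r); 
    a=np.linspace(0,2*np.pi,40)
    for X,e1,e2 in ((C+.058*bb,r,np.cross(r,bb)),(C+.05*r,bb,np.cross(r,bb)),(C-.05*r,bb,np.cross(r,bb))):
      pts=np.array([proj(c,X+.021*(np.cos(t)*e1+np.sin(t)*e2)) for t in a])*3
      cv2.polylines(big,[pts.astype(int)],True,col,1)
  q=(proj(c,C)*3).astype(int); cv2.imwrite(f"pics/{n}10.png",big[max(0,q[1]-200):q[1]+200,max(0,q[0]-200):q[0]+200])
  im=big[max(0,q[1]-200):q[1]+200,max(0,q[0]-200):q[0]+200]; globals()[n+"i"]=im
cv2.imwrite("pics/m10.png",np.hstack([wi,si]))
E
```

```text
time 22.1
q [ -56.877   35.083   33.556  109.645   21.802 -136.082]
ee_pos [ 0.424 -0.456  0.145]
wrist_force [-0.629  0.184 -0.2  ]
opening 0.059825724299406254
[[-0.966  0.223  0.128]
 [ 0.257  0.837  0.484]
 [ 0.001  0.5   -0.866]]
```

View pics/m10.png

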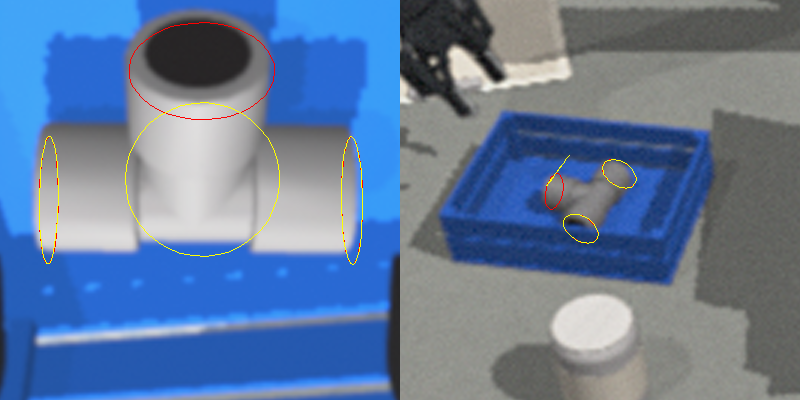

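Picture 10: the outline of a level tee (red) matches both views, so the tee lies flat on the crate floor. The hand is clear, so I'm handing in.

```bash
python3 -c "
from workcell import bot; print(bot.job_done())"
```

```text
the job is handed in; nothing more can be done
None
```

The job is handed in at about 22 s of the 67 s limit, and my last checks showed everything where it should be; `job_done` reports no verdict.

**What I did:** I raised the lid with the open jaws caged around its front hem, following the hinge arc to about 1.39 rad. I let it down onto the stay behind the upper tooth and backed off. I then gripped the tee by its branch under the lid, carried it to the crate and laid it down.

**Last checks:**
- **Lid:** it stood at about 1.21–1.22 rad in both fixed cameras (about 1.237 just after I let go). In the top view the foot pin was about 1 mm from the notch along the rail. The scene camera's detector scattered more, putting it 2 to 17 mm off over the checks after lowering. I relied on the steady lid angle and the picture of the pin against the tooth.
- **Tee:** its centre is at about (0.450, -0.350), within 2 cm of the crate centre at (0.451, -0.366). The outline of a level tee matched both views. It had drooped in the grip while being lifted, but it lies flat now.
- **Elbow:** still in the bin in the last scene picture. The detector itself missed it on that final look.
- **Tin and pail:** the arm stayed clear of both throughout. The tin stands upright in the last pictures. I did not re-measure either one at the end.

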